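# Grease a ring mould at the spray station

### The arm

A 6-joint arm with a two-finger parallel gripper is mounted at the origin on a cart in front of the work surface, level with it; the furniture and walls round the work are solid. World frame = base frame: x ahead of the robot, y to its left, z up, the work surface at z = 0. Lengths are in m, angles in rad, forces in N, time in s.
With the tool pointing down it reaches from about 0.275 to 1 m from the base axis. Payload 8.4 kg.
Tool frame: the origin (TCP) lies on the centre line of the jaws, within the pads' length; the fingertips stand 25 mm ahead of it and the grasp point (between the pads) lies 6 mm ahead of it; z points along the fingers, y is the direction in which the jaws open and shut (so a half turn about z gives the same grasp; the last joint's range is limited). The gripper opens to 85 mm and grips with 20 to 120 N. Pads are 22 mm wide; open, the fingers measure 114 mm over their backs; the gripper's body (76 mm by 85 mm) begins 54 mm behind the grasp point. The pads swing forward as they close: fully open they stand 13 mm farther back than shut.
Start: joints at [-0.002, 0.353, 1.633, -0, 1.155, -0.002], TCP at [0.625, -0, 0.256] pointing down, gripper open.
Joint ranges: [-2.63, 2.63], [-0.92, 2.1], [0.06, 2.66], [-1.3, 4.44], [0, 2.69], [-3.02, 3.02]. Speed limits (rad/s): [2.22, 2.22, 2.79, 3.14, 3.14, 3.14].

### API

Orientations are given as a rotation vector (axis times angle).
In Python, from rig import r gives the robot as it stands. Calls block until the motion is done:
- r.move_pose(position, orientation): joint-space move of the TCP to a pose.
- r.line_to(position, feed=0.15, frame=None): straight line of the TCP; frame=None keeps the orientation; feed is the mean speed in m/s.
- r.goto_joints(angles): joint-space move.
- r.gripper_to(opening): finger opening in m; the grip force is fixed at half the most; returns when the fingers have stopped.
- r.dwell(seconds).
- r.solve_ik(position, orientation): joint angles nearest the present ones, or None.
- r.sense(): the state.
- r.grab_frame(name): name is "scene" or "side" or "wrist"; returns a dict with "pixels" (420x560x3 uint8, red, green, blue), "depth" (420x560 float32, m along the optical axis (not along the pixel's ray), 0 where there is no reading), "intrinsics" (3x3 intrinsics, pixels), "k1" (the pictures are not rectified: a ray, as slopes to the right and down, at radius r is drawn at 1 + k1 r^2 times it, then the intrinsics apply), "rvec" (rotation vector, rad) and "tvec" (3), from world to camera coordinates, as OpenCV has them. Camera axes: x right, y down, z forward; pixel columns grow to the right and rows downward; lengths in m; the calibration is good to about 2 mm. A picture is of the moment at which its call begins.
A pose or a line that the arm cannot do raises r.PlanningError and nothing moves.
- r.close_job(): hands the job in, once; it reports no verdict.
The state is a dict: "clock": time; "joint_pos": joint angles; "qd": joint speeds; "joint_torque": joint torques, N m; "eef_pos": TCP position; "orientation": TCP orientation; "force": force on the tool from outside, world axes, zero at the start; "wrist_torque": the same for the moment, N m; "opening": finger opening in m.
Only numpy, scipy, OpenCV 4.12 (cv2) and the standard library are available. Lean on these libraries where they do the work, as an engineer would, in place of code of your own. Each camera call takes 0.05 s, during which the arm holds its last target.

### The job

Stand the tall narrow steel ring mould upright and wholly on the round slotted drip disc of the spray station and let go of it. Then turn the black lock knob clockwise until it clicks over, and after that press the leaning canister's sprung spray cap fully down under its roof and let it spring back up. Do not spray before the mould stands there and the knob is unlocked, leave the mould on the disc and the knob unlocked, and leave the other things alone.

Things in the scene. Friction and masses are not known exactly. Their poses are not given: they have to be found in the camera images.
- tall_mould: the mould to grease: open steel ring, tall and narrow, 56 mm outside diameter, 50 mm high, thin wall, 0.06 kg, loose, upright on the table to the left of the station. Origin: centre of its underside, z up. Take it across the outside.
- wide_mould: the other steel ring mould, wider and lower, not to be used: 69 mm diameter, 45 mm high, also left of the station. Origin: centre of its underside.
- spray_station: fixed steel stand; place and yaw vary. Base plate 335 x 210 x 8 mm. Origin on the table below the canister; its -x axis points to the front (towards the robot), y to the left, z up. A 55 mm thick canister is clamped in it, leaning 30 degrees forward (top towards -x).
- drip_disc (a point): centre of the top of the round dark slotted disc, 88 mm in diameter, its top 10 mm above the table (2 mm above the base plate), 170 mm in front of the station's origin, in the line of the spray.
- knob_grip (a point): on the lock knob's vertical axis at the middle of its grip, 47 mm above the table, front right on the station. Black knob: 60 mm disc (top 32 mm above the table) with an upright bar grip 58 long, 16 thick, 28 mm high (top 59 mm above the table). Site x: along the bar (turns with it); grip it across y. A white line marks the end that points to the front when locked.
- lock_knob (a joint): angle of the lock knob, rad; grows clockwise seen from above. Locked at 0 (stop), unlocked stop at 1.2. An over-centre spring resists up to 0.6 rad, at most about 0.14 N m, and then snaps the knob on by itself to the stop at 1.2 and holds it there; it counts as clicked over from 0.95.
- cap_top (a point): centre of the flat top of the grey spray cap, 40 mm in diameter, 28 mm high, with a short black nozzle at its front, about 185 mm above the table, on the leaning canister. The point's z axis points out of the cap along the canister's axis (30 degrees from vertical, towards the front), its y axis is level.
- spray_cap (a joint): travel of the cap down its axis, m: 0 up, 0.010 fully down (stop). Spring: 2.8 N at the start, 9.8 N fully down; springs back by itself. It sprays from 0.004 on; from 0.008 it counts as fully down.
- jam_jar: open jam jar with a spreader in it, 76 mm wide, 157 mm high, loose bystander at the right rear. Origin: centre of its underside.
- squeeze_bottle: white squeeze bottle with a cone tip, 58 mm wide, 208 mm high, loose bystander on the right. Origin: centre of its underside.
- roof_edge (a point): middle of the upper edge of the steel roof, about 312 mm over the table. The roof is the 100 mm wide back plate: parallel to the canister, 70 mm behind (above) its axis, it runs on about 105 mm past the top of the cap, so the cap cannot be reached from straight above. The space in front of the cap along its axis is free.

How it is judged:
By the outcome, as a careful person would: the job done as asked, in the order asked, and still so for the second after the job is handed in, with the robot touching nothing.
It also fails if it takes over 58 s, if anything falls off the work surface, if the arm or the gripper's body presses on something with over 40 N, if the wrist force passes 120 N, or if a joint passes its speed limit or range.

## Working session

There is one attempt and no reset: what is moved stays moved. The work goes in short steps, each a Python script; the robot and the scene stay as the last script left them, time stands still between calls to the robot, and variables do not carry over. Pictures are saved under pics/ and viewed, and the job is handed in when it is done.

```bash
ls; mkdir -p pics; cat > h.py <<'E'
import numpy as np, cv2
from rig import r
from scipy.spatial.transform import Rotation as R
def grab(n,save=None):
    f=r.grab_frame(n)
    if save: cv2.imwrite('pics/'+save+'.png',f['pixels'][:,:,::-1])
    return f
def cloud(f):
    """world points per pixel (420x560x3), nan where no depth"""
    K=np.array(f['intrinsics']);h,w=f['depth'].shape
    u,v=np.meshgrid(np.arange(w),np.arange(h))
    p=np.stack([u,v],-1).reshape(-1,1,2).astype(np.float64)
    s=cv2.undistortPoints(p,K,np.array([f['k1'],0,0,0.])).reshape(h,w,2)
    d=f['depth'].astype(float); d=np.where(d>0,d,np.nan)
    c=np.concatenate([s*d[...,None],d[...,None]],-1)
    Rm=R.from_rotvec(np.ravel(f['rvec'])).as_matrix()
    return (c-np.ravel(f['tvec']))@Rm
def ray_plane(f,px,z):
    K=np.array(f['intrinsics'])
    s=cv2.undistortPoints(np.array(px,float).reshape(-1,1,2),K,np.array([f['k1'],0,0,0.])).reshape(-1,2)
    Rm=R.from_rotvec(np.ravel(f['rvec'])).as_matrix()
    o=-Rm.T@np.ravel(f['tvec']); d=np.c_[s,np.ones(len(s))]@Rm
    return o+d*((z-o[2])/d[:,2])[:,None]
E
python3 - <<'E'
from h import *
for n in ['scene','side','wrist']:
    f=grab(n,n+'0'); np.savez('f_'+n+'0',**f)
    Rm=R.from_rotvec(np.ravel(f['rvec'])).as_matrix(); print(n,-Rm.T@np.ravel(f['tvec']),f['k1'],f['intrinsics'][0])
print(r.sense())
E
```

```text
pics
scene [-0.00934369 -0.88413863  0.84949024] -0.1304893469836211 [436.63061565   0.         273.46462606]
side [ 0.31621341 -0.98410129  1.09143864] -0.009709354953170846 [517.17421529   0.         277.3970169 ]
wrist [0.62449003 0.0768029  0.37407109] -0.0008749292376851353 [345.14024716   0.         278.46330507]
{'clock': 0.15, 'joint_pos': array([-2.40026797e-03,  3.53541191e-01,  1.63396384e+00, -1.37049019e-05,
        1.15518722e+00, -2.41206797e-03]), 'qd': array([-0.00094266, -0.00246479, -0.00108955, -0.00102114, -0.00133881,
       -0.00051024]), 'joint_torque': array([-7.39769093e-04, -6.05638933e+01, -3.42338884e+01, -2.29960733e-05,
        6.16452831e-03, -4.00942213e-05]), 'eef_pos': array([ 6.24663999e-01, -3.34294651e-06,  2.55701328e-01]), 'orientation': array([-2.22087717e+00, -2.22091569e+00,  1.23205974e-03]), 'force': array([ 0.57994338,  0.15379325, -0.19508948]), 'wrist_torque': array([-0.01655542, -0.00933452, -0.06502348]), 'opening': 0.08541752635295902}
```

View pics/scene0.png

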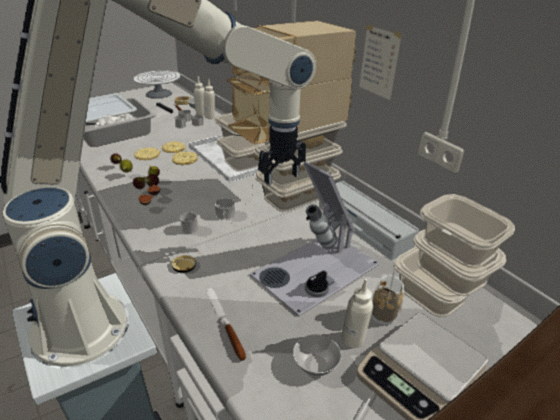

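View pics/side0.png

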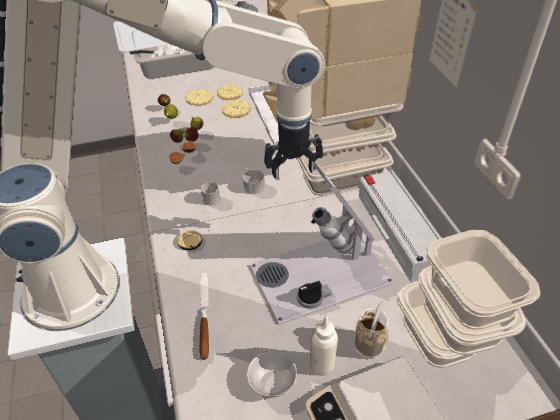

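View pics/wrist0.png

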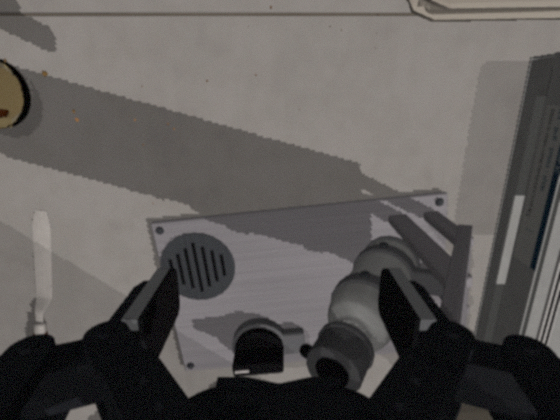

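The scene view shows moulds at about (189,224) and (225,209), and in the side view at (210,193) and (252,181). The station disc is at wrist (198,265), with the knob at (260,345) and the cap at (340,360). Next I measure.

```bash
python3 - <<'E'
from h import *
L=lambda n:dict(np.load(f'f_{n}0.npz'))
w=L('wrist');cw=cloud(w);s=L('side');cs=cloud(s);sc=L('scene');cc=cloud(sc)
for p in [(159,230),(439,202),(190,366)]: print('screw',p,cw[p[1],p[0]],ray_plane(w,p,.008))
# disc: dark region
g=cv2.cvtColor(w['pixels'],cv2.COLOR_RGB2GRAY)
m=((g<85)).astype(np.uint8)*255; m[:, :150]=0;m[:,260:]=0;m[:225]=0;m[310:]=0
m=cv2.morphologyEx(m,cv2.MORPH_CLOSE,np.ones((9,9)))
c=max(cv2.findContours(m,0,2)[0],key=cv2.contourArea);e=cv2.fitEllipse(cv2.convexHull(c));print('disc ell',e,ray_plane(w,e[0],.010), 'diam', np.linalg.norm(ray_plane(w,(e[0][0]-e[1][0]/2,e[0][1]),.01)-ray_plane(w,(e[0][0]+e[1][0]/2,e[0][1]),.01)))
# moulds from side/scene depth: points z in 0.03..0.06 
for nm,f,c,boxes in [('side',s,cs,[(198,175,225,210),(240,162,270,197)]),('scene',sc,cc,[(178,208,202,238),(212,193,240,222)])]:
  for b in boxes:
    q=c[b[1]:b[3],b[0]:b[2]].reshape(-1,3);q=q[np.isfinite(q[:,2])]
    t=q[q[:,2]>.012]; print(nm,b,len(t),'zmax',np.percentile(t[:,2],[50,90,99]),t[:,:2].min(0),t[:,:2].max(0))
o=cv2.resize(s['pixels'][150:330,160:420],None,fx=3,fy=3,interpolation=cv2.INTER_CUBIC);cv2.imwrite('pics/sz.png',o[:,:,::-1])
E
```

```text
screw (159, 230) [ 0.48947286 -0.06847595  0.01109148] [[ 0.48832293 -0.06971328  0.008     ]]
screw (439, 202) [ 0.80057552 -0.03464101  0.01218661] [[ 0.80261263 -0.0359303   0.008     ]]
screw (190, 366) [ 0.51001664 -0.25770156  0.01136196] [[ 0.50895559 -0.26080209  0.008     ]]
disc ell ((188.55902099609375, 272.3349609375), (74.12004852294922, 96.04180145263672), 60.45170593261719) [[ 0.5183827  -0.12256725  0.01      ]] diam 0.08753605735555767
side (198, 175, 225, 210) 310 zmax [0.03230542 0.0477353  0.05130738] [0.40005704 0.21061974] [0.45734173 0.30251583]
side (240, 162, 270, 197) 365 zmax [0.03064905 0.04516742 0.30588873] [ 0.53836823 -0.01773545] [0.60631204 0.34454223]
scene (178, 208, 202, 238) 264 zmax [0.03211397 0.04554667 0.04852522] [0.40097079 0.20981815] [0.456567   0.27379716]
scene (212, 193, 240, 222) 289 zmax [0.02913859 0.04061843 0.04417949] [0.53819538 0.21878739] [0.60717721 0.29844924]
```

View pics/sz.png

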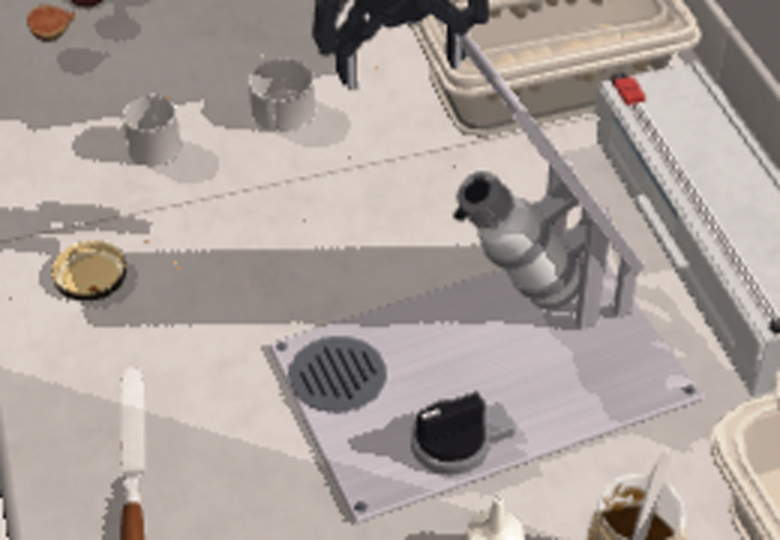

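```bash
python3 - <<'E'
from h import *
L=lambda n:dict(np.load(f'f_{n}0.npz'))
w=L('wrist');cw=cloud(w);s=L('side');cs=cloud(s);sc=L('scene');cc=cloud(sc)
print('disc',ray_plane(w,(198.5,266),.010))
from scipy.optimize import least_squares
def circ(p,r0):
    return least_squares(lambda c:np.hypot(p[:,0]-c[0],p[:,1]-c[1])-r0,p.mean(0),loss='soft_l1',f_scale=.002).x
for nm,f,c in [('side',s,cs),('scene',sc,cc)]:
  for x,r0,h in [(.4285,.028,.05),(.5725,.0345,.045)]:
    sel=(abs(c[...,0]-x)<.05)&(c[...,1]>.19)&(c[...,1]<.31)&(c[...,2]>.015)&(c[...,2]<.06)
    p=c[sel];k=circ(p[:,:2],r0);print(nm,x,sel.sum(),k,np.std(np.hypot(*(p[:,:2]-k).T)-r0))
th=np.radians(6.15);u=np.array([np.cos(th),np.sin(th)]);print('origin',ray_plane(w,(198.5,266),.010)[0,:2]+.17*u)
for nm,c,px in [('side',cs,[(321,213),(311,288),(304,287),(320,282),(313,218),(371,240)]),('wrist',cw,[(335,370),(325,360),(260,360),(245,372)])]:
  for p in px: print(nm,p,c[p[1],p[0]])
o=cv2.resize(w['pixels'][180:400,150:480],None,fx=2.4,fy=2.4,interpolation=cv2.INTER_CUBIC);cv2.imwrite('pics/wz.png',o[:,:,::-1])
E
```

```text
disc [[ 0.5306999  -0.11423145  0.01      ]]
side 0.4285 293 [0.42823567 0.24290198] 0.002371431415937323
side 0.5725 311 [0.57215325 0.25950753] 0.0023705242983217654
scene 0.4285 252 [0.42861975 0.2415896 ] 0.0022012686538672895
scene 0.5725 259 [0.57292643 0.25805969] 0.0023594934537672875
origin [ 0.69972153 -0.09601905]
side (321, 213) [ 0.66466561 -0.10430754  0.18897722]
side (311, 288) [ 0.60043812 -0.22567057  0.05782027]
side (304, 287) [ 0.58520961 -0.21595617  0.05565273]
side (320, 282) [ 0.62794306 -0.21521076  0.05916499]
side (313, 218) [ 0.64338957 -0.10524537  0.17838979]
side (371, 240) [ 0.79995882 -0.13463741  0.07841475]
wrist (335, 370) [ 0.66232264 -0.09787748  0.18806674]
wrist (325, 360) [ 0.65578259 -0.09229533  0.18517807]
wrist (260, 360) [ 0.60366059 -0.20996185  0.05385973]
wrist (245, 372) [ 0.58680862 -0.22153356  0.05954187]
```

View pics/wz.png

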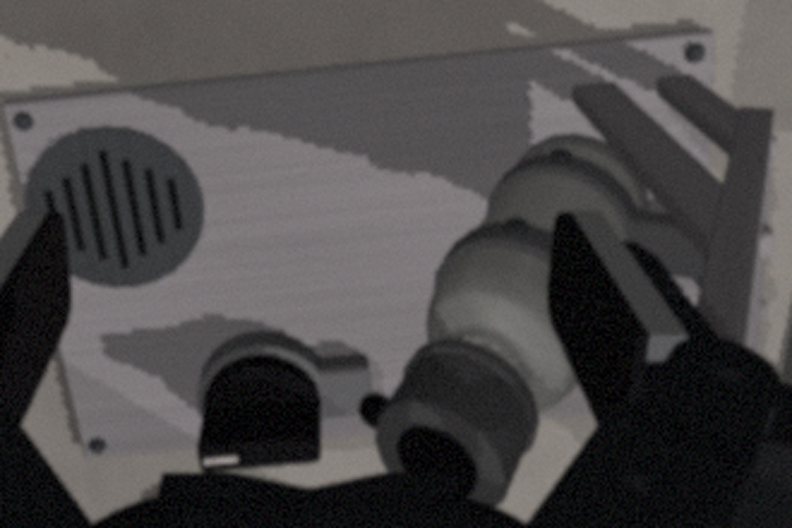

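```bash
python3 - <<'E'
from h import *
D=[-2.2214,-2.2214,0]
r.move_pose([.4284,.16,.24],D)
f=grab('wrist','w1');np.savez('f_w1',**f);c=cloud(f)
sel=(c[...,2]>.015)&(c[...,2]<.055)&(abs(c[...,1]-.242)<.045)&(abs(c[...,0]-.4284)<.045)
p=c[sel];print(sel.sum(),np.percentile(p[:,2],[50,99]),p.min(0),p.max(0))
s=dict(np.load('f_side0.npz'));cs=cloud(s)
for px in [(323,350),(323,330),(371,335),(373,325)]:print(cs[px[1],px[0]])
print(r.sense()['clock'],r.sense()['eef_pos'])
E
```

```text
954 [0.04222673 0.05203714] [0.40061361 0.21447359 0.01506208] [0.4559597  0.26998655 0.05259567]
[ 0.55490059 -0.43482002  0.11865315]
[ 0.55896992 -0.41752276  0.16706653]
[ 0.67310568 -0.42065105  0.10220366]
[ 0.69049991 -0.39366366  0.09515517]
1.2 [0.42985131 0.15977693 0.24038022]
```

View pics/w1.png

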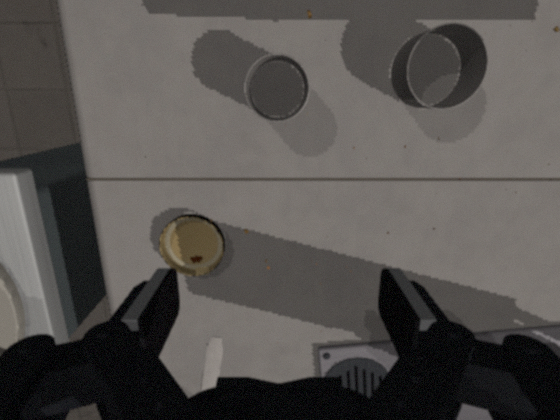

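The wrist picture shows the tall mould at (277,87) and the wide one at (440,65). The tall mould's centre comes out at (0.428, 0.242), 56 mm across and about 51 mm high, which matches the given sizes. I'll grasp it.

```bash
python3 - <<'E'
from h import *
D=[-2.2214,-2.2214,0]
r.move_pose([.4283,.2422,.13],D)
r.line_to([.4283,.2422,.040],.1)
print(r.sense()['eef_pos'],r.sense()['force'])
r.gripper_to(.052)
s=r.sense();print(s['clock'],s['opening'],s['force'],s['eef_pos'])
r.line_to([.4283,.2422,.12],.1)
f=grab('wrist','w2');grab('side','s2')
s=r.sense();print(s['clock'],s['opening'],s['force'])
E
```

```text
[0.42872934 0.24238539 0.04055003] [-0.57415052 -0.00746285  0.10153869]
3.275 0.053253413510498865 [-0.14558076 -1.16058026  8.72534799] [0.42862276 0.24239303 0.04084052]
4.325 0.053564538849623505 [-0.32650187  0.30314404 -0.96277831]
```

View pics/w2.png

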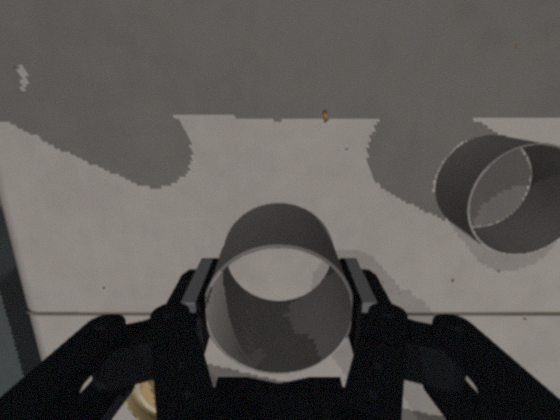

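View pics/s2.png

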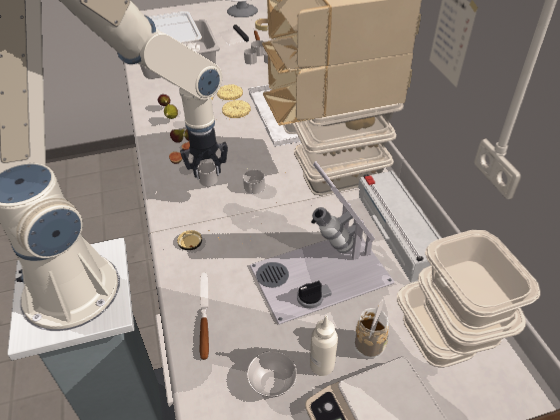

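The mould is held upright at wrist (278,310). I'll measure the disc again on the way there.

```bash
python3 - <<'E'
from h import *
D=[-2.2214,-2.2214,0]
r.move_pose([.50,-.10,.22],D)
r.dwell(.1)
f=grab('wrist','w3');np.savez('f_w3',**f)
print(r.sense()['clock'],r.sense()['opening'])
s=dict(np.load('f_side0.npz'));g=cv2.cvtColor(s['pixels'],cv2.COLOR_RGB2GRAY)
m=np.zeros_like(g);m[258:292,253:292]=(g[258:292,253:292]<120)*255
m=cv2.morphologyEx(m,cv2.MORPH_OPEN,np.ones((3,3)))
c=max(cv2.findContours(m,0,2)[0],key=cv2.contourArea);h=cv2.convexHull(c);e=cv2.fitEllipse(h);print('side disc',e,ray_plane(s,e[0],.01))
q=ray_plane(s,h[:,0].astype(float),.01);print(cv2.minEnclosingCircle(q[:,:2].astype(np.float32)))
E
```

```text
5.8333 0.05402733272506116
side disc ((271.6886901855469, 274.5168762207031), (24.2313289642334, 32.76997756958008), 83.97042846679688) [[ 0.52711418 -0.1166034   0.01      ]]
((0.5271193385124207, -0.11628757417201996), 0.0447121299803257)
```

View pics/w3.png

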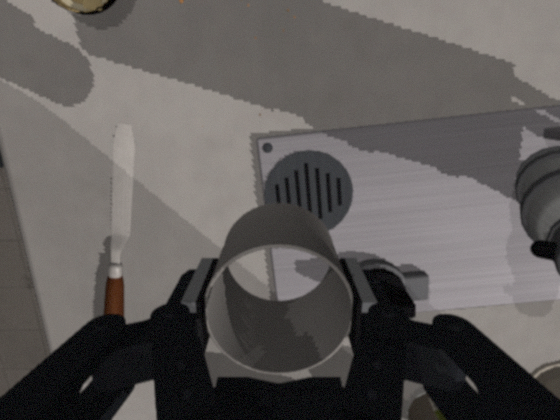

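In w3 the disc spans x from 264 to 353, with its top at y 149, so its centre is about (308.5,193.5).

```bash
python3 - <<'E'
from h import *
f=dict(np.load('f_w3.npz'))
print(ray_plane(f,[(308.5,193),(264,193),(353,193),(308.5,149),(267,148)],.01))
E
```

```text
[[ 0.52945519 -0.11384939  0.01      ]
 [ 0.48556721 -0.11395839  0.01      ]
 [ 0.57334485 -0.11374001  0.01      ]
 [ 0.52820545 -0.07055716  0.01      ]
 [ 0.48886291 -0.06970952  0.01      ]]
```

```bash
python3 - <<'E'
from h import *
D=[-2.2214,-2.2214,0]
P=[.529,-.1148]
r.line_to(P+[.10],.15)
r.line_to(P+[.054],.08)
for z in [.0525,.0515,.0505,.0495]:
    r.line_to(P+[z],.03);s=r.sense();print(z,s['force'].round(1),s['eef_pos'].round(4),s['clock'])
    if s['force'][2]>3: break
r.gripper_to(.075)
s=r.sense();print(s['clock'],s['opening'],s['force'])
r.line_to(P+[.12],.12)
f=grab('wrist','w4');np.savez('f_w4',**f);grab('side','s4');print(r.sense()['clock'])
E
```

```text
0.0525 [-0.   0.6 -0.8] [ 0.5292 -0.1148  0.0528] 7.7833
0.0515 [-0.6 -0.2 -0.5] [ 0.529  -0.1148  0.0516] 8.0333
0.0505 [-1.2  1.1  4.5] [ 0.5291 -0.1149  0.0509] 8.2833
8.625 0.07535127942289041 [ 0.85708379  0.0134434  -0.19040861]
9.4583
```

View pics/w4.png

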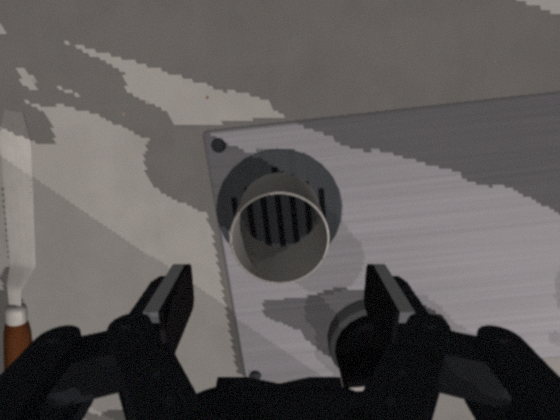

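The mould stands on the disc: the disc spans x 217–341 and the mould's far rim sits inside it near x 278. Next I look at the knob and the cap.

```bash
python3 - <<'E'
from h import *
D=[-2.2214,-2.2214,0]
r.line_to([.529,-.1148,.2],.3)
r.move_pose([.57,-.12,.30],D)
r.dwell(.1)
f=grab('wrist','w5');np.savez('f_w5',**f);c=cloud(f);f2=grab('side','s5');np.savez('f_s5',**f2);print(r.sense()['clock'])
# knob bar top points
def bar(c,nm):
    sel=(c[...,2]>.048)&(c[...,2]<.068)&(abs(c[...,0]-.605)<.06)&(abs(c[...,1]+.217)<.05)
    p=c[sel];rr=cv2.minAreaRect(p[:,:2].astype(np.float32));print(nm,'knob',sel.sum(),p.mean(0),rr,np.percentile(p[:,2],[5,50,95]))
bar(c,'wrist');bar(cloud(f2),'side')
o=cv2.resize(f['pixels'][100:350,200:500],None,fx=2.4,fy=2.4,interpolation=cv2.INTER_CUBIC);cv2.imwrite('pics/w5z.png',o[:,:,::-1])
E
```

```text
10.5833
wrist knob 809 [ 0.60018343 -0.21566114  0.05816305] ((0.6005944013595581, -0.217560812830925), (0.05785398185253143, 0.01605391688644886), 5.9807891845703125) [0.05011091 0.0594854  0.06091695]
side knob 160 [ 0.59902821 -0.22040555  0.05711677] ((0.6002465486526489, -0.21844877302646637), (0.05817727744579315, 0.019556310027837753), 3.9148714542388916) [0.05044339 0.0578061  0.06186394]
```

View pics/w5.png

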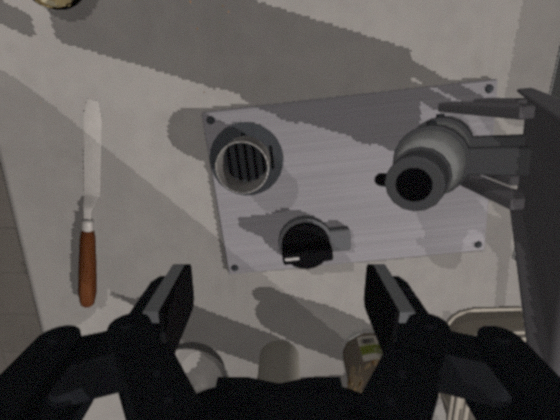

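View pics/s5.png

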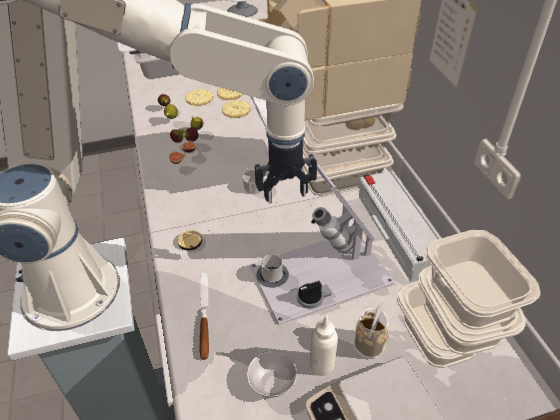

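```bash
python3 - <<'E'
from h import *
from scipy.optimize import least_squares
th=np.radians(6.05);u=np.array([np.cos(th),np.sin(th),0]);v=np.array([-u[1],u[0],0]);n=-.5*u+np.array([0,0,.866025]);e=np.cross(v,n)
for nm in ['w5','s5','wrist0','side0','scene0']:
    f=dict(np.load(f'f_{nm}.npz'));c=cloud(f)
    sel=(np.linalg.norm(c-np.array([.66,-.1,.187]),axis=-1)<.035)
    p=c[sel];a=p@n
    hst,ed=np.histogram(a,np.arange(a.min(),a.max()+.001,.001));pk=ed[hst.argmax()]+.0005
    q=p[abs(a-pk)<.003]
    if nm=='w5':
        ys,xs=np.where(sel); s2=abs(a-pk)<.003; print('px',xs[s2].min(),xs[s2].max(),ys[s2].min(),ys[s2].max())
    ab=np.c_[q@v,q@e]; k,rad=cv2.minEnclosingCircle(ab.astype(np.float32))
    C=k[0]*v+k[1]*e+np.median(q@n)*n
    U,S,V=np.linalg.svd(q-q.mean(0));
    print(nm,len(q),'axial',np.median(q@n),'rad',rad,'C',C,'normal',V[2],'n',n)
E
```

```text
px 385 446 155 211
w5 2672 axial -0.16108462699649487 rad 0.019920948892831802 C [ 0.66030858 -0.10053978  0.18698381] normal [ 0.49174252  0.04572115 -0.86953946] n [-0.49721515 -0.05269815  0.866025  ]
s5 133 axial -0.16144281796644863 rad 0.022054364904761314 C [ 0.65839708 -0.102464    0.18535566] normal [-0.48536424 -0.04361833  0.87322334] n [-0.49721515 -0.05269815  0.866025  ]
wrist0 1630 axial -0.16116350522938155 rad 0.02020731382071972 C [ 0.66041983 -0.09960098  0.18701373] normal [-0.4906291  -0.01587154  0.87122396] n [-0.49721515 -0.05269815  0.866025  ]
side0 144 axial -0.16174878508022253 rad 0.02363109402358532 C [ 0.65676313 -0.10241776  0.18406706] normal [-0.50190933 -0.05473917  0.86318634] n [-0.49721515 -0.05269815  0.866025  ]
scene0 111 axial -0.1642308412968005 rad 0.020138593390583992 C [ 0.66018586 -0.10380917  0.18308147] normal [-0.48927168 -0.06660149  0.86958465] n [-0.49721515 -0.05269815  0.866025  ]
```

View pics/w5z.png

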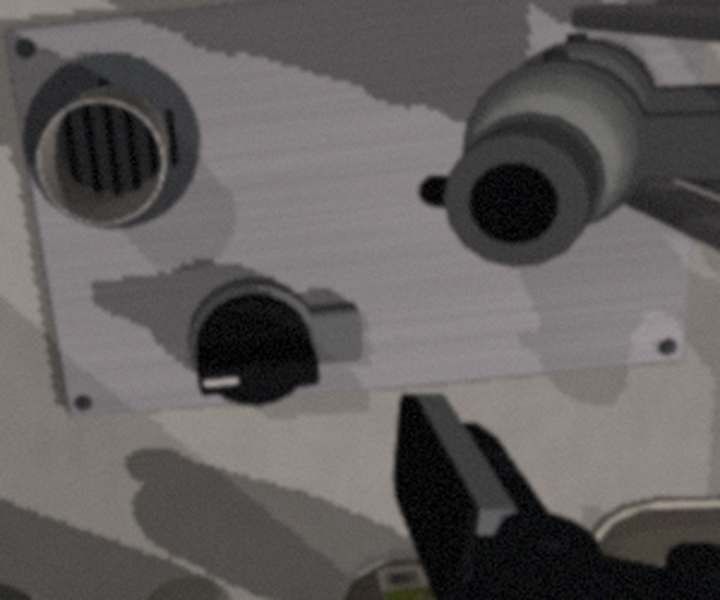

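```bash
cat >> h.py <<'E'
th=np.radians(6.0);u=np.array([np.cos(th),np.sin(th),0]);v=np.array([-u[1],u[0],0]);n=-.5*u+np.array([0,0,.866025]);e=np.cross(v,n)
KN=np.array([.6003,-.2178]);CAP=np.array([.660,-.1008,.1865])
def knob_rv(a,flip=1):
    M=R.from_euler('z',-a).as_matrix()@np.c_[-u*flip,v*flip,[0,0,-1]]
    return R.from_matrix(M).as_rotvec()
def cap_rv(flip=1): return R.from_matrix(np.c_[-e*flip,v*flip,-n]).as_rotvec()
E
python3 - <<'E'
from h import *
for fl in (1,-1):
    for a in (0,.6,1.2,1.3): print('knob',fl,a,r.solve_ik([*KN,.061],knob_rv(a,fl)))
    for d in (.08,.025,.012): print('cap',fl,r.solve_ik(CAP+d*n,cap_rv(fl)))
E
```

```text
knob 1 0 [-3.50397475e-01  6.01544575e-01  1.73158334e+00 -4.44089210e-16
  8.08464736e-01 -2.02591356e+00]
knob 1 0.6 [-3.50397475e-01  6.01544575e-01  1.73158334e+00 -4.44089210e-16
  8.08464736e-01 -1.42591356e+00]
knob 1 1.2 [-3.50397475e-01  6.01544575e-01  1.73158334e+00 -4.44089210e-16
  8.08464736e-01 -8.25913557e-01]
knob 1 1.3 [-3.50397475e-01  6.01544575e-01  1.73158334e+00 -4.44089210e-16
  8.08464736e-01 -7.25913557e-01]
cap 1 [-0.26034788  0.17486283  1.98302634  0.36849375  0.51848036 -2.21403488]
cap 1 [-0.24085745  0.27943992  1.9727274   0.42289173  0.42541158 -2.26207386]
cap 1 [-0.23653929  0.30451246  1.9685045   0.43853807  0.40507728 -2.27616194]
knob -1 0 [-3.50397475e-01  6.01544575e-01  1.73158334e+00 -4.44089210e-16
  8.08464736e-01  1.11567910e+00]
knob -1 0.6 [-3.50397475e-01  6.01544575e-01  1.73158334e+00 -4.44089210e-16
  8.08464736e-01  1.71567910e+00]
knob -1 1.2 [-3.50397475e-01  6.01544575e-01  1.73158334e+00 -8.88178420e-16
  8.08464736e-01  2.31567910e+00]
knob -1 1.3 [-3.50397475e-01  6.01544575e-01  1.73158334e+00 -4.44089210e-16
  8.08464736e-01  2.41567910e+00]
cap -1 [-0.26034788  0.17486283  1.98302634  0.36849375  0.51848036  0.92755777]
cap -1 [-0.24085745  0.27943992  1.9727274   0.42289173  0.42541158  0.87951879]
cap -1 [-0.23653929  0.30451246  1.9685045   0.43853807  0.40507728  0.86543072]
```

```bash
python3 - <<'E'
from h import *
r.move_pose([*KN,.20],knob_rv(0))
r.gripper_to(.05)
r.line_to([*KN,.085],.15)
r.line_to([*KN,.062],.06)
s=r.sense();print(s['clock'],s['force'].round(1),s['eef_pos'])
r.gripper_to(.010)
s=r.sense();print(s['clock'],s['opening'],s['force'].round(1),s['wrist_torque'].round(2))
for a in (.2,.4,.6,.8,1.0,1.2):
    r.move_pose([*KN,.062],knob_rv(a)); s=r.sense(); print(a,s['clock'],s['opening'].round(4),s['force'].round(1),s['wrist_torque'].round(2),s['joint_pos'][5].round(3))
f=grab('side','s6');grab('wrist','w6')
E
```

```text
13.9917 [ 0.7 -0.1  0.4] [ 0.60007851 -0.21772693  0.06157708]
14.3917 0.014768133360640496 [-0.4  5.1  5.9] [0.82 0.18 0.08]Traceback (most recent call last):
  File "<stdin>", line 10, in <module>
AttributeError: 'float' object has no attribute 'round'
```

```bash
python3 - <<'E'
from h import *
s=r.sense();print(s['force'].round(1),s['wrist_torque'].round(2))
for a in (.4,.6,.8,1.0,1.2):
    r.move_pose([*KN,.062],knob_rv(a)); s=r.sense(); print(a,s['clock'],s['opening'],s['force'].round(1),s['wrist_torque'].round(2),s['joint_pos'][5].round(3))
f=grab('side','s6')
E
```

```text
[-0.7  4.9  5. ] [0.76 0.22 0.13]
0.4 15.0083 0.015046672776798145 [-0.2  5.   6.4] [0.7  0.27 0.07] -1.625
0.6 15.3167 0.015266111565814873 [-0.9  4.7  6.8] [ 0.79  0.24 -0.02] -1.425
0.8 15.625 0.015027863176276088 [0.4 5.7 5.2] [ 0.7   0.31 -0.06] -1.225
1.0 15.9333 0.014517802482285505 [-1.5  4.9  5. ] [ 0.77  0.3  -0.16] -1.025
1.2 16.2417 0.014951245811174137 [-1.4  5.8  6. ] [0.84 0.29 0.06] -0.825
```

View pics/s6.png

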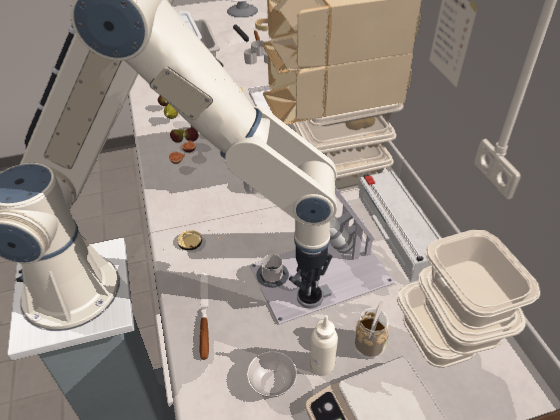

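The torque changed sign past 0.6 and fell to near zero at the 1.2 stop, so the knob seems to have clicked over. I'll release it and check.

```bash
python3 - <<'E'
from h import *
r.gripper_to(.045)
r.line_to([*KN,.20],.2)
D=[-2.2214,-2.2214,0]
r.move_pose([.57,-.12,.30],D)
r.dwell(.1)
f=grab('wrist','w7');c=cloud(f);print(r.sense()['clock'],r.sense()['force'].round(1))
sel=(c[...,2]>.048)&(c[...,2]<.068)&(abs(c[...,0]-.6)<.04)&(abs(c[...,1]+.217)<.045)
p=c[sel];print(cv2.minAreaRect(p[:,:2].astype(np.float32)))
sel=(c[...,2]>.055)&(c[...,2]<.068)&(abs(c[...,0]-.529)<.04)&(abs(c[...,1]+.115)<.04);q=c[sel];print('mould rim',sel.sum(),cv2.minEnclosingCircle(q[:,:2].astype(np.float32)))
E
```

```text
18.325 [-0.6 -0.8 -1. ]
((0.6004257798194885, -0.21755491197109222), (0.016281401738524437, 0.057774726301431656), 27.489238739013672)
mould rim 304 ((0.5290382504463196, -0.11503642797470093), 0.028235862031579018)
```

View pics/w7.png

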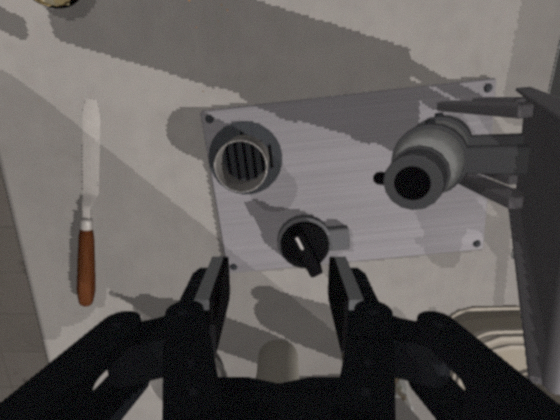

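The knob now points about 68.5° clockwise of locked (1.196 rad), with its white mark at (300,243). The mould rim is centred at (0.529,-0.115). Next comes the spray cap.

```bash
python3 - <<'E'
from h import *
rv=cap_rv()
print(r.solve_ik(CAP+.22*n,rv))
r.move_pose(CAP+.22*n,rv)
r.gripper_to(0.0)
s=r.sense();print(s['opening'],s['clock'],s['eef_pos'],s['force']@n)
r.line_to(CAP+.06*n,.15)
s=r.sense();print(s['clock'],s['eef_pos']-CAP-.06*n,s['force']@n)
grab('side','s8');grab('wrist','w8')
E
```

```text
[-0.32085379 -0.06814328  1.95362075  0.29368352  0.79387822 -2.15379532]
-0.00020250349176287425 20.525 [ 0.55062174 -0.11226579  0.37701227] -1.1269742770529996
21.7417 [ 0.00012682 -0.00011969  0.00081973] 0.23997147967341273
```

View pics/s8.png

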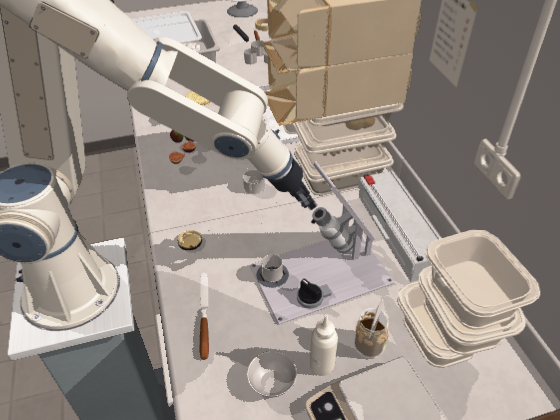

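View pics/w8.png

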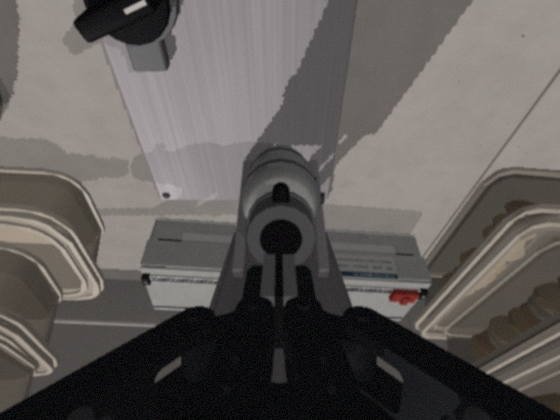

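The closed fingers are aligned with the cap laterally, both near column 280. I'll press while watching the force.

```bash
python3 - <<'E'
from h import *
r.line_to(CAP+.032*n,.08)
full=False;d=.030
while d>.008:
    r.line_to(CAP+d*n,.04);s=r.sense();fa=s['force']@n
    lat=np.linalg.norm(s['force']-fa*n)
    print(round(d,4),round((s['eef_pos']-CAP)@n,4),round(fa,2),round(lat,2),round(s['clock'],2))
    if fa>14: break
    d-=.0015
grab('side','s9');grab('wrist','w9')
E
```

```text
0.03 0.0301 0.96 0.54 22.59
0.0285 0.0286 -0.37 0.87 22.84
0.027 0.0269 -0.67 0.56 23.09
0.0255 0.0254 0.53 0.73 23.34
0.024 0.0241 3.12 0.87 23.59
0.0225 0.0226 3.49 0.38 23.84
0.021 0.021 5.59 0.28 24.09
0.0195 0.0195 5.64 0.97 24.34
0.018 0.018 7.26 0.58 24.59
0.0165 0.0166 8.17 0.69 24.84
0.015 0.0152 8.88 1.14 25.09
0.0135 0.0142 17.58 1.7 25.34
```

Contact came at about 24.5 mm. The force climbed to about 9 N, then jumped to 17.6 N at the stop roughly 10 mm further on, so the cap is fully down. I'll retract along the axis.

```bash
python3 - <<'E'
from h import *
r.line_to(CAP+.04*n,.08);s=r.sense();print(s['force']@n)
r.line_to(CAP+.22*n,.2)
r.move_pose([.57,-.12,.30],[-2.2214,-2.2214,0])
r.gripper_to(.045)
r.dwell(.2)
f=grab('wrist','w10');c=cloud(f);grab('side','s10');s=r.sense();print(s['clock'],s['force'])
p=c[(c[...,2]>.048)&(c[...,2]<.068)&(abs(c[...,0]-.6)<.04)&(abs(c[...,1]+.217)<.045)];print('knob',cv2.minAreaRect(p[:,:2].astype(np.float32)))
q=c[(c[...,2]>.055)&(c[...,2]<.068)&(abs(c[...,0]-.529)<.04)&(abs(c[...,1]+.115)<.04)];print('rim',cv2.minEnclosingCircle(q[:,:2].astype(np.float32)),np.median(q[:,2]))
p=c[np.linalg.norm(c-CAP,axis=-1)<.02];print('cap axial',np.median(p@n),CAP@n)
E
```

```text
0.6107938796932698
29.475 [ 0.04096494  0.03577671 -0.7782302 ]
knob ((0.6006963849067688, -0.21774834394454956), (0.016330184414982796, 0.0580117292702198), 27.310001373291016)
rim ((0.5289471745491028, -0.11523843556642532), 0.028163257986307144) 0.06015882146454181
cap axial -0.1611869806401846 -0.16141032842284045
```

View pics/w10.png

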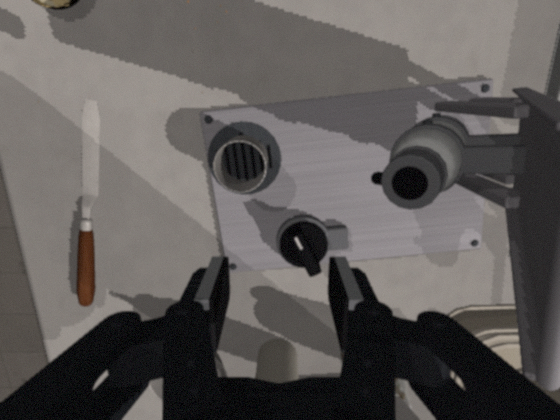

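View pics/s10.png

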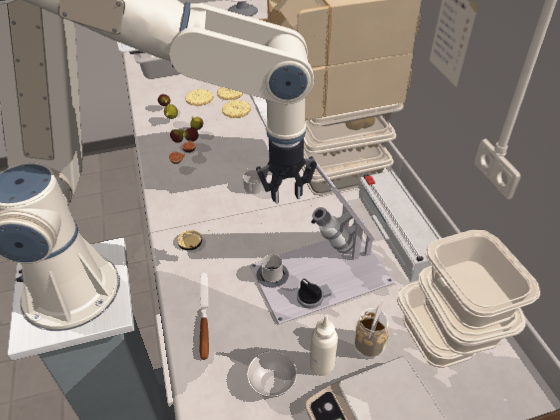

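The mould is upright on the disc (wrist 240,165), the knob is turned (302,245) and the cap is back up (410,183). The other things haven't moved, so I'm handing in.

```bash
python3 -c "
from rig import r
print(r.close_job())"
```

```text
the job is handed in; nothing more can be done
None
```

The job is done and was handed in at about 29.5 s on the robot's clock, inside the 58 s limit. I placed the tall mould on the drip disc, turned the lock knob, then pressed the spray cap and let it spring back.

- **Mould:** it stands upright, with its rim at 60 mm height. Its centre is within about 1 mm of the wrist-camera measurement of the disc centre. The side camera put the disc centre about 3 mm away from that, still well inside the 16 mm margin.
- **Knob:** it stands at about 1.2 rad, still unlocked when I checked after the spray.
- **Spray cap:** the force rose from about 3 N to 9 N over roughly 10 mm, then jumped to 17.6 N at the stop, so it was fully down. Afterwards its top measured within 0.3 mm of where it started.
- **Everything else:** the last pictures show nothing else moved and the arm clear of the scene, with wrist force near zero.

None of the final checks failed.

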